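Load a full wafer cassette on the loader and start it

TASK

Put the full wafer cassette on the wafer loader's nest, its open front facing the transfer arm. Bare wafers chip easily: keep the cassette upright all the way, do not touch the wafers, and set it down gently, without a knock, a drop or a hard push. When it stands flat in the nest and you have let go, push the loader's start plunger down to its stop and let it come back up; leave the empty cassette and the vacuum wand where they are.

Things in the scene. Friction and masses are not known exactly. Their poses are not given: they have to be found in the camera images.
- cassette: The full cassette, to be loaded: white plastic, 113 mm deep (x), 120 wide (y), 143 tall (186 with its handle), holding 25 dark shiny 100 mm wafers level in its slots; 0.5 to 0.75 kg. Origin: centre of its underside; z up; +x points out of the open front, the wide side where the wafers show (the rear narrows). Starts on the bench, front roughly away from the robot.
- cassette_handle (a point): Middle of the full cassette's handle bar, a level bar along y over the top wall: 179 mm above the cassette's underside, 2 mm behind its origin. The bar is 16 mm thick (x), 14 mm high (z), 76 mm clear between its legs (y), with a 29 mm gap under it. Axes as the cassette's.
- wafers: The stack of 25 wafers fixed in the full cassette (100 mm diameter, from 16 to 132 mm above the cassette's underside). Origin and axes as the cassette's. Not to be touched.
- empty_cassette: The empty cassette: same size, shape and frame as the full one, but without wafers (one sees through it from front to rear). To be left alone. The two stand on the right of the bench, one nearer the robot and one farther; either may be the nearer.
- loader: Wafer loader fixed on the bench: low black housing 440 x 380 mm, deck 60 mm high; cassette nest at its near right corner, transfer arm (up to 95 mm high) on the far side of the nest, a wafer on a pre-aligner, operator panel left of the nest. Origin: on the bench under the nest's centre; x points from the nest to the transfer arm, y to the operator panel, z up.
- nest (a point): Centre of the nest's flat top, 70 mm above the bench; axes as the loader's. The loaded cassette's origin belongs here, its x along this x. A grey angle at each corner, 10 mm high with a sloping lead-in up to 19 mm above the nest, leaves the cassette 4 mm of play on every side.
- start (a joint): Travel of the start plunger: 0 up, 0.010 m when pressed down to its stop; a spring pushes it back (about 7 N holds it at the stop).
- start_top (a point): Centre of the top of the start plunger: a round black push head 42 mm across in a grey round housing on the loader's operator panel, 195 mm to the left of the nest's centre and 45 mm nearer; it is pressed straight down and moves down with the plunger.
- wand: Black vacuum wand lying on the bench right of the cassettes, 165 mm long, 14 mm high, with a white paddle tip. Origin: on the bench under it. To be left alone.
- cassette_front (a point): Middle of the full cassette's open front, at mid-height: 56 mm ahead of its origin (+x), 75 mm above its underside.
Mind the look-alikes: they are no part of the job. What is shaped like the cassette but pink or yellow is not meant.

How it is judged:
By the outcome, as a careful person would: the job done as asked, in the order asked, and still so for the second after the job is handed in, with the robot touching nothing.
It also fails if it takes over 61 s, if anything falls off the work surface, if the arm or the gripper's body presses on something with over 40 N, if the wrist force passes 120 N, or if a joint passes its speed limit or range.

ROBOT

A 6-joint arm with a two-finger parallel gripper is mounted at the origin on the work surface. World frame = base frame: x ahead of the robot, y to its left, z up, the work surface at z = 0. Lengths are in m, angles in rad, forces in N, time in s.
With the tool pointing down it reaches from about 0.275 to 0.725 m from the base axis. Payload 5.6 kg.
Tool frame: the origin (TCP) lies midway between the tips of the shut fingers; the grasp point (between the pads) lies 19 mm behind it; z points along the fingers, x is the direction in which the jaws open and shut, and the axes are right-handed (so a half turn about z gives the same grasp; the last joint's range is limited). The gripper opens to 85 mm and grips with 20 to 120 N. Pads are 22 mm wide; open, the fingers measure 114 mm over their backs; the gripper's body (76 mm by 85 mm) begins 54 mm behind the grasp point. The pads swing forward as they close: fully open they stand 13 mm farther back than shut.
Start: joints at [1.535, 0.255, 0.108, 0, -1.424, -0.285], TCP at [0.173, 0.522, 0.231] pointing down, gripper open.
Joint ranges: [-2.95, 2.95], [-1.21, 1.97], [-1.09, 1.5], [-2.87, 1.71], [-2.94, -0.07], [-3.05, 3.05]. Speed limits (rad/s): [2.57, 2.57, 3.14, 3.14, 3.14, 3.14].

INTERFACE

Orientations are given as a 3x3 rotation matrix whose columns are the frame's x, y, z axes.
In Python, from station import monitor, cams, job gives the robot as it stands. The module is installed in compiled form; this text tells all that it offers.
- The arm moves only by the tool carry_out, never from a script. Its argument "steps" is text: rows parted by semicolons, each of 4 numbers parted by spaces: the shift along the tool's x, y, z in cm, then the turn about the tool's z in rad. A call has 1 to 20 rows; each row is the pose to reach, as a shift and turn from the pose commanded when the call began, along the tool's axes at that moment; what a row does not reach only later rows make up. A row lasts 1/10 s, in which the tool goes at most 50 mm and 8.59 degrees, less where a joint would pass 70% of its speed; a pose out of reach is approached as far as the arm can. A call with a gripper value outside its range is refused whole. "claw" is the opening in per cent of the stroke, from 0 (shut) to 100 (fully open), set as the call begins (left out, the last holds). The fingers move at their own pace and stop on an object; "squeeze" is the grip in N (left out, the last holds). Time passes only in rows, so rows that repeat a pose let the fingers close. It gives the time, the measured TCP pose, the force and the opening at its end, in the units of the state.
- monitor.sense(): the state, without advancing time (a new reading comes with each control period).
- cams.grab_frame(name): name is "side" or "top"; returns (picture, depth): 400x640x3 uint8, red, green, blue; 400x640 float32, m along the optical axis (not along the pixel's ray), 0 where there is no reading.
- cams.camera_params(name): a dict with "mtx" (3x3 intrinsics, pixels), "k1" (the pictures are not rectified: a ray, as slopes to the right and down, at radius r is drawn at 1 + k1 r^2 times it, then the intrinsics apply), "rvec" (rotation vector, rad) and "tvec" (3), from world to camera coordinates, as OpenCV has them. Camera axes: x right, y down, z forward; pixel columns grow to the right and rows downward; lengths in m; the calibration is good to about 2 mm. A picture is of the moment at which its call begins. camera_params takes no time and is no camera call.
- job.close_job(): hands the job in, once; it reports no verdict.
The state is a dict: "t": time; "joint_pos": joint angles; "joint_velocities": joint speeds; "effort": joint torques, N m; "position": TCP position; "orientation": TCP orientation; "ft_force": force on the tool from outside, world axes, zero at the start; "wrist_torque": the same for the moment, N m; "opening": finger opening in m.
Only numpy, scipy, OpenCV 4.12 (cv2) and the standard library are available. Lean on these libraries where they do the work, as an engineer would, in place of code of your own. Each camera call takes 0.05 s, during which the arm holds its last target. There are 200 camera calls.

## Working session

There is one attempt and no reset: what is moved stays moved. The work goes in short steps, Python scripts to look and compute and a tool call to move; the robot and the scene stay as the last step left them, time stands still between calls to the robot, and variables do not carry over. Pictures are saved under pics/ and viewed, about 8 in all and at most 12, crops included, and the job is handed in when it is done.

Besides the shell and the picture viewer there is one more tool, called after "Emit:" by a JSON object that holds its "name" and its "arguments". carry_out: Moves the arm, as the interface text tells. Its arguments: {"type":"object","properties":{"steps":{"type":"string"},"claw":{"type":"number"},"squeeze":{"type":"number"}},"required":["steps"]}

```bash
mkdir -p pics; cat > h.py <<'E'
import numpy as np, cv2
from station import monitor, cams, job
def grab(n,save=None):
    im,d=cams.grab_frame(n); 
    if save: cv2.imwrite(f'pics/{save}.png',im[:,:,::-1])
    return im,d
def par(n):
    p=cams.camera_params(n); R=cv2.Rodrigues(np.array(p['rvec'],float))[0]
    return np.array(p['mtx'],float),p['k1'],R,np.array(p['tvec'],float).ravel()
def rays(n,uv):
    K,k1,R,t=par(n); uv=np.asarray(uv,float).reshape(-1,1,2)
    xy=cv2.undistortPoints(uv,K,np.array([k1,0,0,0,0.])).reshape(-1,2)
    return np.c_[xy,np.ones(len(xy))],R,t
def onz(n,uv,z):
    r,R,t=rays(n,uv); C=-R.T@t; w=r@R; s=(z-C[2])/w[:,2]; return C+w*s[:,None]
def cloud(n,d):
    v,u=np.mgrid[:d.shape[0],:d.shape[1]]
    r,R,t=rays(n,np.c_[u.ravel(),v.ravel()]); 
    P=(r*d.reshape(-1,1)-t)@R; P[d.ravel()==0]=np.nan
    return P.reshape(*d.shape,3)
def proj(n,P):
    K,k1,R,t=par(n); return cv2.projectPoints(np.asarray(P,float).reshape(-1,1,3),cv2.Rodrigues(R)[0],t,K,np.array([k1,0,0,0,0.]))[0].reshape(-1,2)
E
python3 - <<'E'
from h import *
for n in('side','top'):
    im,d=grab(n,n+'0'); np.savez(n+'0.npz',im=im,d=d); K,k,R,t=par(n); print(n,K.tolist(),k,(-R.T@t).round(3),R.round(2).tolist())
s=monitor.sense(); print(s)
a,b=[cv2.imread(f'pics/{n}0.png') for n in('side','top')]
E
```

```text
side [[491.9744557502396, 0.0, 317.7162341502923], [0.0, 491.9744557502396, 199.02260642286348], [0.0, 0.0, 1.0]] -0.12417364899803295 [0.528 0.875 1.149] [[-0.99, -0.11, 0.01], [-0.09, 0.76, -0.65], [0.06, -0.65, -0.76]]
top [[508.6499661589383, 0.0, 311.6376562980111], [0.0, 508.6499661589383, 195.06361536462606], [0.0, 0.0, 1.0]] -0.10763875189339016 [ 0.523 -0.006  1.46 ] [[-0.02, -1.0, 0.01], [-1.0, 0.02, -0.04], [0.04, -0.01, -1.0]]
{'t': 0.1, 'joint_pos': array([ 1.53459143e+00,  2.55703781e-01,  1.07140532e-01, -4.32584759e-04,
       -1.42389057e+00, -2.84590240e-01]), 'joint_velocities': array([-8.88449833e-05, -9.42421394e-04,  4.74472584e-03, -2.77956744e-04,
        2.01177643e-03, -1.53582405e-03]), 'effort': array([-2.51727935e-03, -3.87603772e+01,  2.38473219e+01,  5.37789255e+00,
       -3.82612227e-03, -3.51487330e-06]), 'position': array([0.17323692, 0.52154492, 0.23047883]), 'orientation': array([[-3.15381243e-01, -9.48964928e-01, -4.87640422e-04],
       [-9.48963510e-01,  3.15381615e-01, -1.64089883e-03],
       [ 1.71094826e-03, -5.47557444e-05, -9.99998535e-01]]), 'ft_force': array([-0.68595459,  0.92783066, -0.93449878]), 'wrist_torque': array([ 0.00206565, -0.02694111, -0.01980468]), 'opening': 0.0853435002346213}
```

View pics/top0.png

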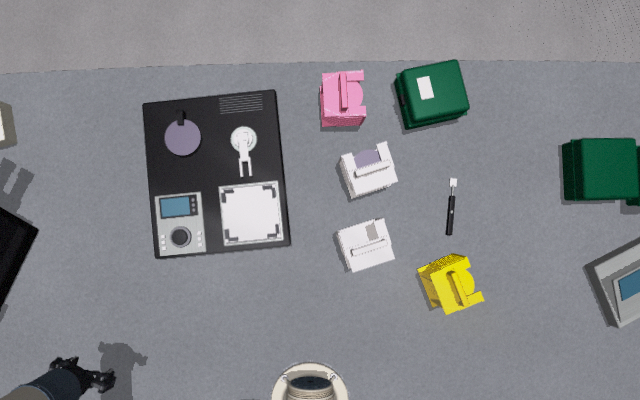

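View pics/side0.png

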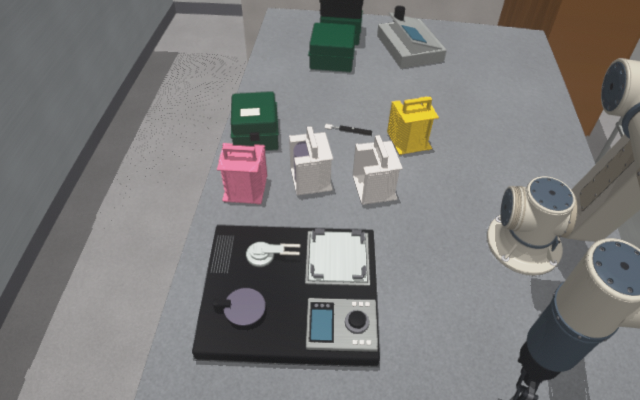

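Top view: the white cassettes are at (368,169) and (366,245), the pink one at (343,98) and the yellow one at (452,283). The nest is at (250,213) and the plunger at (180,237). The far white cassette shows a purple-dark wafer at (368,157), so it is probably the full one. I'll confirm this in a crop and measure.

```bash
python3 - <<'E'
from h import *
T=np.load('top0.npz');S=np.load('side0.npz')
a=cv2.resize(T['im'][130:280,320:420],None,fx=4,fy=4,interpolation=cv2.INTER_CUBIC)
b=cv2.resize(S['im'][120:210,270:420],None,fx=2.6,fy=2.6,interpolation=cv2.INTER_CUBIC)
c=np.zeros((600,800,3),np.uint8);c[:600,:400]=a;c[:b.shape[0],405:405+b.shape[1]]=b
cv2.imwrite('pics/crop1.png',c[:,:,::-1])
for n,D in(('top',T),('side',S)):
    P=cloud(n,D['d']);X=P.reshape(-1,3)
    Z=P[...,2]
    for nm,(x0,x1,y0,y1) in dict(far=(.52,.70,-.28,-.05),near=(.30,.47,-.28,-.05)).items():
        m=(X[:,0]>x0)&(X[:,0]<x1)&(X[:,1]>y0)&(X[:,1]<y1)&(X[:,2]>.172)&(X[:,2]<.2)
        q=X[m]
        if len(q)>5:
            r=cv2.minAreaRect(q[:,:2].astype(np.float32)*1000);print(n,nm,len(q),np.median(q,0).round(4),r)
# nest & plunger by colour
im=T['im'];hsv=cv2.cvtColor(im,cv2.COLOR_RGB2HSV)
m=((hsv[...,2]>170)&(hsv[...,1]<40)).astype(np.uint8)
cs,_=cv2.findContours(m[180:248,215:287],cv2.RETR_EXTERNAL,cv2.CHAIN_APPROX_NONE)
c=max(cs,key=cv2.contourArea)[:,0]+[215,180]
w=onz('top',c,.07); r=cv2.minAreaRect((w[:,:2]*1000).astype(np.float32));print('nest',r)
# loader deck black outline
m=(im.max(2)<60).astype(np.uint8); m[:80]=0;m[265:]=0;m[:,:135]=0;m[:,300:]=0
c=np.vstack([k[:,0] for k in cv2.findContours(m,cv2.RETR_EXTERNAL,cv2.CHAIN_APPROX_NONE)[0] if len(k)>80])
w=onz('top',c,.06);print('deck',cv2.minAreaRect((w[:,:2]*1000).astype(np.float32)))
P=cloud('top',T['d'])
print('plunger',P[230:246:3,172:190:3,2].round(3),P[237,180],'nest z',np.nanmedian(P[205:220,240:260,2]))
g=im[225:250,165:198].max(2)<60
k=cv2.connectedComponentsWithStats(g.astype(np.uint8));print(k[2],k[3]+[165,225])
E
```

```text
top far 238 [ 0.6426 -0.177   0.1857] ((642.8353271484375, -176.3240966796875), (16.440780639648438, 92.5670166015625), 17.147737503051758)
top near 248 [ 0.4444 -0.1616  0.1862] ((443.8360290527344, -162.20318603515625), (16.74928855895996, 91.62063598632812), 16.238039016723633)
side far 145 [ 0.6439 -0.1652  0.1857] ((644.7889404296875, -170.45945739746094), (16.579875946044922, 94.46321105957031), 17.00786018371582)
side near 164 [ 0.4443 -0.1524  0.1855] ((444.69171142578125, -158.54197692871094), (17.43739128112793, 99.7103042602539), 16.479263305664062)
nest ((538.3916015625, 145.50576782226562), (162.64987182617188, 161.38577270507812), 4.302741527557373)
deck ((649.821044921875, 243.3181610107422), (437.52752685546875, 378.7403564453125), 4.352171421051025)
plunger [[0.09  0.098 0.107 0.102 0.083 0.091]
 [0.097 0.103 0.106 0.112 0.106 0.091]
 [0.1   0.101 0.104 0.103 0.102 0.094]
 [0.099 0.098 0.103 0.107 0.106 0.083]
 [0.089 0.105 0.1   0.103 0.097 0.087]
 [0.075 0.089 0.089 0.085 0.087 0.077]] [0.4776124  0.33340376 0.10090699] nest z 0.06984972163134714
[[  0   0  33  25 807]
 [ 20   8   2   3   3]
 [  7  12   4   6   7]
 [ 19  12   4   6   6]
 [ 14  19   1   1   1]
 [ 17  18   1   1   1]] [[181.0173482  236.95786865]
 [185.66666667 234.        ]
 [173.28571429 239.14285714]
 [185.5        239.5       ]
 [179.         244.        ]
 [182.         243.        ]]
```

View pics/crop1.png

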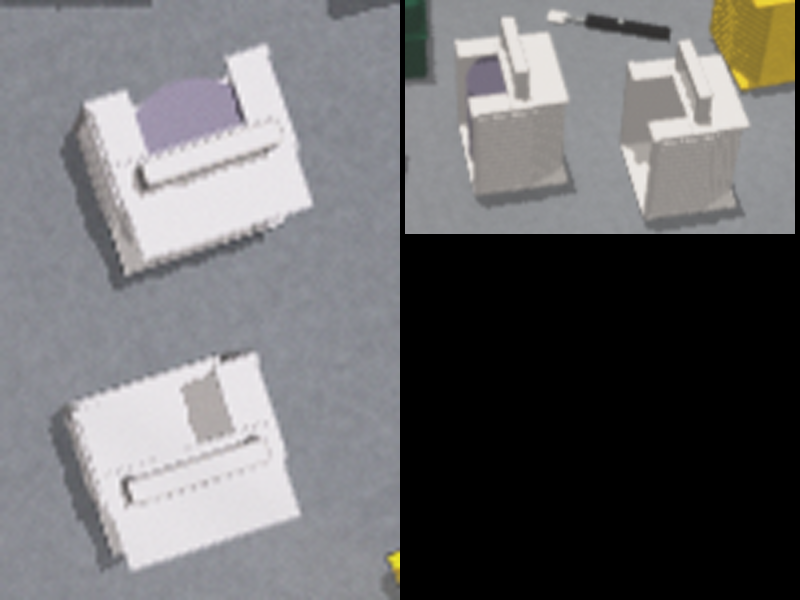

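Crop: the far cassette has the purple wafer in its U-notch and solid contents. The near one is empty, with the floor visible through its opening. So the full cassette is the far one: handle at about (0.6435,-0.175), yaw 17.1°, front away from the robot. I'll move above its handle.

Emit:
{"name": "carry_out", "arguments": {"steps": "17 -22.2 -5 0.3; 34 -44.4 -7 0.6; 51.3 -66.6 -7 0.95; 51.3 -66.6 -7 0.95; 51.3 -66.6 -7 0.95; 51.3 -66.6 -7 0.95; 51.3 -66.6 -7 0.95; 51.3 -66.6 -7 0.95; 51.3 -66.6 -7 0.95; 51.3 -66.6 -7 0.95; 51.3 -66.6 -7 0.95; 51.3 -66.6 -7 0.95; 51.3 -66.6 -7 0.95; 51.3 -66.6 -7 0.95; 51.3 -66.6 -7 0.95; 51.3 -66.6 -7 0.95; 51.3 -66.6 -7 0.95; 51.3 -66.6 -7 0.95; 51.3 -66.6 -7 0.95; 51.3 -66.6 -7 0.95", "claw": 70, "squeeze": 50}}

```text
t: 2.1
position: [0.6434, -0.1743, 0.3014]
orientation: [[-0.955, -0.296, -0.0], [-0.296, 0.955, 0.0], [0.0, 0.0, -1.0]]
ft_force: [-0.9, -0.4, -0.1]
opening: 0.0597
```

Emit:
{"name": "carry_out", "arguments": {"steps": "0 0 2 0; 0 0 4 0; 0 0 6 0; 0 0 8 0; 0 0 10 0; 0 0 11.5 0; 0 0 12.8 0; 0 0 13.6 0; 0 0 14.1 0; 0 0 14.1 0; 0 0 14.1 0"}}

```text
t: 3.2
position: [0.6439, -0.1748, 0.1612]
orientation: [[-0.955, -0.296, 0.001], [-0.296, 0.955, -0.0], [-0.001, -0.001, -1.0]]
ft_force: [-0.2, -0.0, 0.2]
opening: 0.0597
```

```bash
python3 - <<'E'
from h import *
s=monitor.sense();print(s['position'],s['ft_force'])
im,d=grab('side','side1'); np.savez('side1.npz',im=im,d=d)
im2,d2=grab('top','top1')
a=cv2.resize(im[90:215,260:385],(600,600),interpolation=cv2.INTER_CUBIC)
cv2.imwrite('pics/crop2.png',a[:,:,::-1])
# nest refine from side view: white plate & grey angles
for n,I in(('side',np.load('side0.npz')['im']),('top',np.load('top0.npz')['im'])):
    D=np.load(n+'0.npz')['d'];P=cloud(n,D);X=P.reshape(-1,3)
    th=np.deg2rad(4.33);q=(X[:,:2]-[.5384,.1455])@np.array([[np.cos(th),-np.sin(th)],[np.sin(th),np.cos(th)]])
    m=(np.abs(q)<.1).all(1)&(X[:,2]>.080)&(X[:,2]<.1)
    m&=(q[:,0]<.085)
    print(n,m.sum(),np.percentile(q[m],[2,98],axis=0).round(4).tolist(),np.median(X[m,2]))
    # housing of the plunger
    m=(np.abs(q-[-.045,.195])<.035).all(1)&(X[:,2]>.098)&(X[:,2]<.12)
    print(' plunger',m.sum(),np.median(X[m],0),(np.percentile(X[m],97,axis=0)+np.percentile(X[m],3,axis=0))/2,np.percentile(X[m,2],[5,50,95]))
E
```

```text
[ 0.64394185 -0.17478615  0.16121854] [-0.16486804 -0.03179051  0.19798202]
side 280 [[-0.0683, -0.07], [0.0713, 0.0774]] 0.08765588944500208
 plunger 220 [0.47935989 0.34170994 0.10283886] [0.47893395 0.34127419 0.10302297] [0.09920165 0.10283886 0.10627392]
top 279 [[-0.07, -0.0721], [0.0687, 0.0754]] 0.08655594333825581
 plunger 170 [0.47906318 0.33628466 0.10239121] [0.47910886 0.33723792 0.10342001] [0.09863262 0.10239121 0.10715009]
```

View pics/crop2.png

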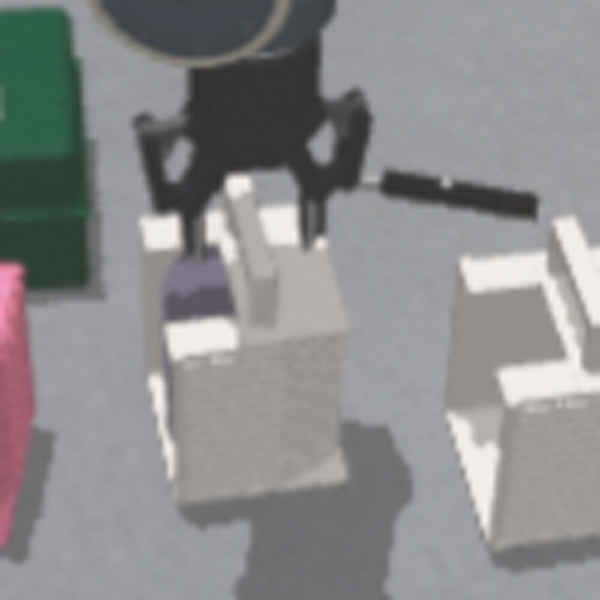

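The fingers straddle the bar and clear everything. I'll check that they are centred along y by projecting known points.

```bash
python3 - <<'E'
from h import *
c=np.array([.955,.296,0]);l=np.array([-.296,.955,0])
def cr(P): return ((proj('side',P)-[260,90])*4.8).round(0).tolist()
t=np.array([.644,-.175,.1])
for z in(.161,.168): print('tips',z,cr([t*[1,1,0]+[0,0,z]+s*.030*c for s in(1,-1)]))
h=np.array([.6435,-.1755,.186])
print('bar ends',cr([h+s*.046*l+u*.008*c for s in(1,-1) for u in (1,-1)]))
print('base corners',cr([[.645,-.175,0]+a*.0565*c+b*.06*l for a in(1,-1) for b in(1,-1)]))
E
```

```text
tips 0.161 [[201.0, 258.0], [298.0, 246.0]]
tips 0.168 [[201.0, 250.0], [298.0, 238.0]]
bar ends [[252.0, 275.0], [279.0, 272.0], [224.0, 173.0], [249.0, 170.0]]
base corners [[178.0, 511.0], [148.0, 378.0], [350.0, 486.0], [312.0, 356.0]]
```

Both the tool and the bar appear about 5 crop px off their projections, so they agree with each other. Closing.

Emit:
{"name": "carry_out", "arguments": {"steps": "0 0 0.1 0; 0 0 0.1 0; 0 0 0.1 0; 0 0 0.1 0; 0 0 0.1 0; 0 0 0.1 0; 0 0 0.1 0; 0 0 0.1 0; 0 0 0.1 0; 0 0 0.1 0", "claw": 0, "squeeze": 60}}

```text
t: 4.3
position: [0.6439, -0.1749, 0.1595]
orientation: [[-0.955, -0.296, 0.001], [-0.296, 0.955, -0.0], [-0.001, -0.0, -1.0]]
ft_force: [2.2, 1.3, 1.8]
opening: 0.0143
```

Emit:
{"name": "carry_out", "arguments": {"steps": "0 0 -0.2 0; 0 0 -0.5 0; 0 0 -1 0; 0 0 -1.5 0; 0 0 -2 0; 0 0 -2 0; 0 0 -2 0"}}

```text
t: 5.0
position: [0.6436, -0.1748, 0.1794]
orientation: [[-0.955, -0.295, 0.0], [-0.295, 0.955, 0.0], [-0.0, 0.0, -1.0]]
ft_force: [0.4, 0.4, -6.4]
opening: 0.0152
```

Lifted (about 0.65 kg). Next I raise it and traverse to above the nest.

Emit:
{"name": "carry_out", "arguments": {"steps": "0 0 -0.5 0; 0 0 -1.5 0; 0 0 -3 0; 0 0 -4.5 0; 0 0 -6 0; 0 0 -7.5 0; 0 0 -9 0; 0 0 -10.3 0; 0 0 -11.2 0; 0 0 -11.6 0; 0 0 -11.6 0"}}

```text
t: 6.1
position: [0.6439, -0.1749, 0.2958]
orientation: [[-0.955, -0.295, 0.001], [-0.295, 0.955, 0.0], [-0.001, -0.0, -1.0]]
ft_force: [1.0, -0.5, -6.3]
opening: 0.015
```

Emit:
{"name": "carry_out", "arguments": {"steps": "0 0.5 0 0; 0 1.5 0 0; 0.1 3 0 0.01; 0.1 5 0 0.03; 0.2 7.2 0 0.045; 0.2 9.5 0 0.06; 0.3 12 0 0.08; 0.3 14.5 0 0.095; 0.4 17 0 0.11; 0.4 19.5 0 0.13; 0.5 22 0 0.145; 0.5 24.4 0 0.16; 0.6 26.8 0 0.175; 0.6 29 0 0.19; 0.7 31 0 0.205; 0.7 32.4 0 0.215; 0.8 33.3 0 0.22; 0.8 33.8 0 0.224; 0.8 33.8 0 0.224; 0.8 33.8 0 0.224"}}

```text
t: 8.1
position: [0.5361, 0.1452, 0.2953]
orientation: [[-0.997, -0.076, -0.0], [-0.076, 0.997, -0.0], [0.0, -0.0, -1.0]]
ft_force: [-0.3, -0.8, -6.2]
opening: 0.0146
```

Emit:
{"name": "carry_out", "arguments": {"steps": "0 0 0.3 0; 0 0 0.8 0; 0 0 1.4 0; 0 0 2 0; 0 0 2.4 0; 0 0 2.5 0; 0 0 2.5 0; 0 0 2.5 0"}}

```text
t: 8.9
position: [0.5363, 0.1457, 0.2706]
orientation: [[-0.997, -0.076, 0.001], [-0.076, 0.997, 0.0], [-0.001, 0.0, -1.0]]
ft_force: [0.7, 0.3, -6.0]
opening: 0.0154
```

```bash
python3 - <<'E'
from h import *
s=monitor.sense();print(s['t'],s['position'],s['orientation'].round(4).tolist(),s['ft_force'],s['wrist_torque'],s['opening'])
for n in('side','top'):
    im,d=grab(n); np.savez(n+'2.npz',im=im,d=d)
    if n=='side': a=cv2.resize(im[130:300,280:410],None,fx=3,fy=3,interpolation=cv2.INTER_CUBIC)
    else: b=cv2.resize(im[130:270,200:310],None,fx=3.6,fy=3.6,interpolation=cv2.INTER_CUBIC)
c=np.zeros((515,800,3),np.uint8);c[:a.shape[0],:a.shape[1]]=a;c[:b.shape[0],395:395+b.shape[1]]=b
cv2.imwrite('pics/crop3.png',c[:,:,::-1])
E
```

```text
8.9 [0.53630662 0.14568036 0.27061984] [[-0.9971, -0.076, 0.0007], [-0.076, 0.9971, 0.0001], [-0.0007, 0.0001, -1.0]] [ 0.71986856  0.33585911 -6.00165003] [-0.06681161  0.00052909  0.00291415] 0.015358387238541998
```

View pics/crop3.png

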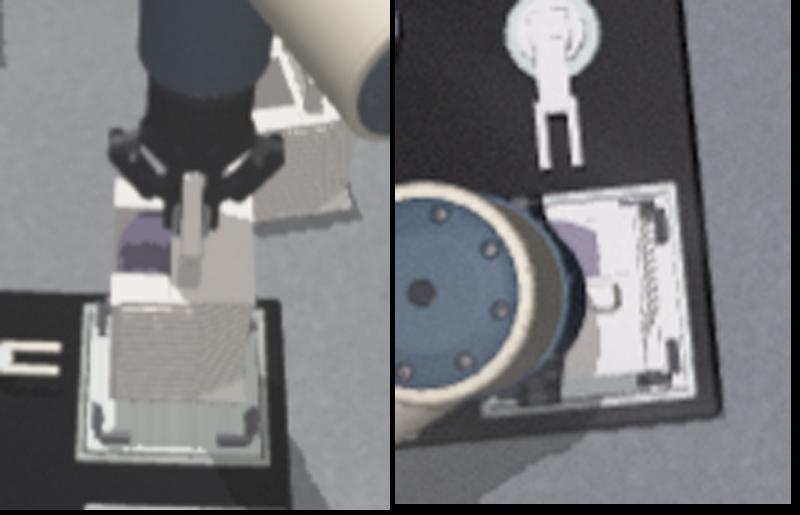

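```bash
python3 - <<'E'
from h import *
th=np.deg2rad(4.33);A=np.array([[np.cos(th),-np.sin(th)],[np.sin(th),np.cos(th)]])
for n in('side','top'):
    X=cloud(n,np.load(n+'2.npz')['d']).reshape(-1,3);q=(X[:,:2]-[.5384,.1455])@A
    near=(np.abs(q)<.09).all(1)
    m=near&(X[:,2]>.13)&(X[:,2]<.235)
    print(n,'body',m.sum(),np.percentile(q[m],[1,5,50,95,99],axis=0).round(4).tolist())
    t=near&(X[:,2]>.243)&(X[:,2]<.262)
    print('  topwall',t.sum(),np.percentile(q[t],[1,3,97,99],axis=0).round(4).tolist())
    # side wall yaw fit
    if n=='side':
        w=m&(q[:,1]>.045)&(np.abs(q[:,0])<.03)
        print('wall y by x',np.polyfit(q[w,0],q[w,1],1),'z',np.polyfit(X[w,2],q[w,1],1))
    b=X[near&(X[:,2]>.278)&(X[:,2]<.3)]; 
# angles in top0/side0 : each corner separately
for n in('side','top'):
    X=cloud(n,np.load(n+'0.npz')['d']).reshape(-1,3);q=(X[:,:2]-[.5384,.1455])@A
    for sx in(1,-1):
        for sy in(1,-1):
            m=(X[:,2]>.081)&(X[:,2]<.1)&(abs(q[:,0]*sx-.06)<.022)&(abs(q[:,1]*sy-.06)<.028)
            print(n,sx,sy,m.sum(),np.percentile(q[m],[5,95],axis=0).round(4).tolist())
I=np.load('side0.npz')['im'];T=np.load('top0.npz')['im']
a=cv2.resize(T[175:250,210:290],None,fx=5,fy=5,interpolation=cv2.INTER_CUBIC);b=cv2.resize(I[222:292,296:376],None,fx=5,fy=5,interpolation=cv2.INTER_CUBIC)
# overlay predicted cassette footprint (play limits) in z=.07+.019 for nest estimate
N=np.array([.5385,.1457])
for im,n,o in((a,'top',(210,175)),(b,'side',(296,222))):
    for hx,hy,z,c in((.0605,.064,.08,(255,0,0)),):
        P=[np.r_[N+A@np.array([sx*hx,sy*hy]),z] for sx,sy in((1,1),(1,-1),(-1,-1),(-1,1))]
        uv=((proj(n,P)-o+.5)*5).astype(np.int32);cv2.polylines(im,[uv.reshape(-1,1,2)],True,c,1)
c=np.zeros((380,800,3),np.uint8);c[:375,:400]=a;c[:350,400:]=b
cv2.imwrite('pics/crop4.png',c[:,:,::-1])
E
```

```text
side body 1205 [[-0.0516, -0.0561], [-0.0463, 0.0111], [0.0075, 0.0598], [0.0542, 0.0636], [0.0567, 0.0645]]
  topwall 1205 [[-0.0517, -0.0524], [-0.0505, -0.0431], [0.0535, 0.0624], [0.0559, 0.0641]]
wall y by x [0.11118756 0.05950673] z [-0.00047411  0.05964647]
top body 96 [[-0.0323, -0.0643], [-0.0272, -0.0642], [0.0114, -0.0634], [0.0492, -0.0557], [0.0526, -0.0517]]
  topwall 732 [[-0.0533, -0.0633], [-0.0517, -0.0624], [0.0505, -0.011], [0.0534, -0.0074]]
side 1 1 58 [[0.0431, 0.0448], [0.0714, 0.0776]]
side 1 -1 69 [[0.0411, -0.0672], [0.0704, -0.0379]]
side -1 1 56 [[-0.0681, 0.0453], [-0.0423, 0.0755]]
side -1 -1 73 [[-0.0683, -0.07], [-0.0411, -0.0385]]
top 1 1 64 [[0.0395, 0.0448], [0.0682, 0.0751]]
top 1 -1 62 [[0.041, -0.0721], [0.0687, -0.0408]]
top -1 1 66 [[-0.0683, 0.044], [-0.0406, 0.0751]]
top -1 -1 59 [[-0.0708, -0.0715], [-0.0402, -0.0426]]
```

View pics/crop4.png

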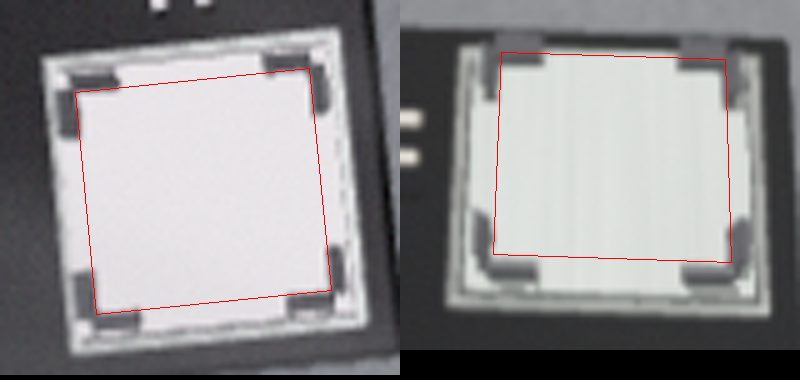

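```bash
python3 - <<'E'
from h import *
def draw(n,f,o,sz,k,ctr,yaw,z):
    I=np.load(f)['im'][o[1]:o[1]+sz[1],o[0]:o[0]+sz[0]]
    a=cv2.resize(I,None,fx=k,fy=k,interpolation=cv2.INTER_CUBIC)
    th=np.deg2rad(yaw);A=np.array([[np.cos(th),-np.sin(th)],[np.sin(th),np.cos(th)]])
    def poly(pts,zz,c):
        P=[np.r_[ctr+A@np.array(p),zz] for p in pts]
        uv=((proj(n,P)-o+.5)*k).astype(np.int32);cv2.polylines(a,[uv.reshape(-1,1,2)],True,c,1)
    poly([(.0565,.06),(.0565,-.06),(-.0565,-.06),(-.0565,.06)],z+.143,(255,0,0))
    poly([(.006,.046),(.006,-.046),(-.010,-.046),(-.010,.046)],z+.186,(0,200,0))
    return a
h0=np.array([.6435+.0019,-.1755+.0006]); h2=np.array([.5363+.002,.1457+.0002])
A=[draw('top','top0.npz',(330,130),(76,76),5,h0,17.15,0),draw('top','top2.npz',(225,170),(76,76),5,h2,4.36,.111),
   draw('side','side0.npz',(280,120),(60,80),3,h0,17.15,0),draw('side','side2.npz',(300,170),(80,75),3,h2,4.36,.111)]
c=np.zeros((600,800,3),np.uint8)
c[:300,:300]=0
x=0
for i,a in enumerate(A):
    y,x=((0,0),(0,390),(382,0),(375,390))[i]; a=a[:600-y]; c[y:y+a.shape[0],x:x+a.shape[1]]=a
cv2.imwrite('pics/crop5.png',c[:,:,::-1])
E
```

```text
(no output)
```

View pics/crop5.png

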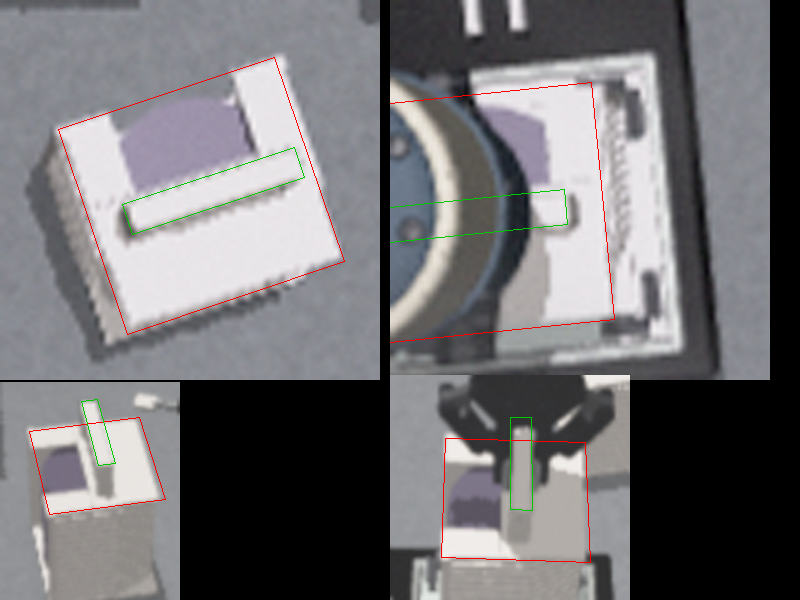

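The outlines agree: the cassette is centred over the nest to about 2 mm, with a slight hint towards −y. I shift +1 mm in y and go down into the lead-ins slowly.

Emit:
{"name": "carry_out", "arguments": {"steps": "0 0.1 0.2 0; 0 0.1 0.6 0; 0 0.1 1.0 0; 0 0.1 1.4 0; 0 0.1 1.8 0; 0 0.1 2.1 0; 0 0.1 2.4 0; 0 0.1 2.6 0; 0 0.1 2.6 0; 0 0.1 2.6 0"}}

```text
t: 10.0
position: [0.5361, 0.1466, 0.2444]
orientation: [[-0.997, -0.076, 0.0], [-0.076, 0.997, -0.0], [-0.0, -0.0, -1.0]]
ft_force: [0.5, 0.3, -6.5]
opening: 0.0155
```

Emit:
{"name": "carry_out", "arguments": {"steps": "0 0 0.1 0; 0 0 0.2 0; 0 0 0.3 0; 0 0 0.4 0; 0 0 0.5 0; 0 0 0.5 0; 0 0 0.5 0"}}

```text
t: 10.7
position: [0.5361, 0.1466, 0.2393]
orientation: [[-0.997, -0.076, -0.0], [-0.076, 0.997, -0.0], [0.0, -0.0, -1.0]]
ft_force: [0.3, -0.3, -6.6]
opening: 0.015
```

Emit:
{"name": "carry_out", "arguments": {"steps": "0 0 0.1 0; 0 0 0.2 0; 0 0 0.3 0; 0 0 0.4 0; 0 0 0.5 0; 0 0 0.6 0; 0 0 0.7 0; 0 0 0.7 0; 0 0 0.7 0"}}

```text
t: 11.6
position: [0.5361, 0.1466, 0.2323]
orientation: [[-0.997, -0.076, 0.0], [-0.076, 0.997, -0.0], [-0.0, -0.0, -1.0]]
ft_force: [0.3, -0.6, -6.5]
opening: 0.015
```

Emit:
{"name": "carry_out", "arguments": {"steps": "0 0 0.05 0; 0 0 0.1 0; 0 0 0.15 0; 0 0 0.2 0; 0 0 0.2 0; 0 0 0.2 0"}}

```text
t: 12.2
position: [0.536, 0.1466, 0.2303]
orientation: [[-0.997, -0.076, -0.0], [-0.076, 0.997, -0.0], [0.0, -0.0, -1.0]]
ft_force: [0.3, 0.3, -6.6]
opening: 0.0151
```

Emit:
{"name": "carry_out", "arguments": {"steps": "0 0 0.02 0; 0 0 0.04 0; 0 0 0.06 0; 0 0 0.08 0; 0 0 0.08 0; 0 0 0.08 0"}}

```text
t: 12.8
position: [0.536, 0.1467, 0.2295]
orientation: [[-0.997, -0.076, -0.0], [-0.076, 0.997, 0.0], [0.0, 0.0, -1.0]]
ft_force: [1.2, -0.4, -6.6]
opening: 0.0149
```

Emit:
{"name": "carry_out", "arguments": {"steps": "0 0 0.02 0; 0 0 0.04 0; 0 0 0.05 0; 0 0 0.05 0; 0 0 0.05 0"}}

```text
t: 13.3
position: [0.5363, 0.1467, 0.2293]
orientation: [[-0.997, -0.076, 0.001], [-0.076, 0.997, 0.0], [-0.001, 0.0, -1.0]]
ft_force: [0.1, 0.8, -2.6]
opening: 0.0152
```

Emit:
{"name": "carry_out", "arguments": {"steps": "0 0 0.02 0; 0 0 0.04 0; 0 0 0.05 0; 0 0 0.05 0; 0 0 0.05 0"}}

```text
t: 13.8
position: [0.5366, 0.1467, 0.2292]
orientation: [[-0.997, -0.076, 0.002], [-0.076, 0.997, 0.0], [-0.002, 0.0, -1.0]]
ft_force: [1.2, -0.4, 1.7]
opening: 0.015
```

It made contact at the expected height and is now supported (+1.7 N). I release and rise.

Emit:
{"name": "carry_out", "arguments": {"steps": "0 0 -0.03 0; 0 0 -0.03 0; 0 0 -0.03 0; 0 0 -0.03 0; 0 0 -0.03 0; 0 0 -0.03 0; 0 0 -0.03 0; 0 0 -0.03 0", "claw": 60}}

```text
t: 14.6
position: [0.5361, 0.1466, 0.2288]
orientation: [[-0.997, -0.076, 0.0], [-0.076, 0.997, -0.0], [-0.0, -0.0, -1.0]]
ft_force: [-0.3, 0.2, -0.3]
opening: 0.051
```

Emit:
{"name": "carry_out", "arguments": {"steps": "0 0 -0.5 0; 0 0 -1.5 0; 0 0 -3 0; 0 0 -5 0; 0 0 -7 0; 0 0 -9 0; 0 0 -9 0"}}

```text
t: 15.3
position: [0.5373, 0.1467, 0.3229]
orientation: [[-0.997, -0.076, 0.007], [-0.076, 0.997, 0.002], [-0.007, 0.002, -1.0]]
ft_force: [-0.1, 0.4, 1.1]
opening: 0.0511
```

Emit:
{"name": "carry_out", "arguments": {"steps": "0.4 2 0 0; 1.2 5.5 0 0; 2.1 9.5 0 0; 3 13.5 0 0; 3.8 17.3 0 0; 4.2 19.4 0 0; 4.2 19.4 2 0; 4.2 19.4 5 0; 4.2 19.4 8 0; 4.2 19.4 11 0; 4.2 19.4 14 0; 4.2 19.4 16 0; 4.2 19.4 17 0; 4.2 19.4 17 0; 4.2 19.4 17 0", "claw": 0}}

```text
t: 16.8
position: [0.4801, 0.3373, 0.15]
orientation: [[-0.997, -0.076, 0.002], [-0.076, 0.997, 0.001], [-0.002, 0.001, -1.0]]
ft_force: [0.0, 0.5, 1.4]
opening: 0.0001
```

```bash
python3 - <<'E'
from h import *
s=monitor.sense();print(s['t'],s['position'],s['ft_force'],s['opening'])
th=np.deg2rad(4.33);A=np.array([[np.cos(th),-np.sin(th)],[np.sin(th),np.cos(th)]])
for n in('side','top'):
    im,d=grab(n); X=cloud(n,d).reshape(-1,3); q=(X[:,:2]-[.5384,.1455])@A
    t=(np.abs(q)<.08).all(1)&(X[:,2]>.247)&(X[:,2]<.27)
    if t.sum()>5: print(n,t.sum(),'bar c',q[t].mean(0).round(4),np.percentile(X[t,2],[10,50,90]).round(4),cv2.minAreaRect((q[t]*1000).astype(np.float32)))
    w=(np.abs(q)<.08).all(1)&(X[:,2]>.205)&(X[:,2]<.222);B=np.c_[q[w],np.ones(w.sum())];print('  topwall plane',w.sum(),np.linalg.lstsq(B,X[w,2],rcond=None)[0].round(4))
    if n=='side': a=cv2.resize(im[150:380,260:400],None,fx=2.6,fy=2.6,interpolation=cv2.INTER_CUBIC)
    else: b=cv2.resize(im[160:265,150:300],None,fx=2.9,fy=2.9,interpolation=cv2.INTER_CUBIC)
c=np.zeros((600,800,3),np.uint8);c[:a.shape[0],:a.shape[1]]=a;c[:b.shape[0],365:365+b.shape[1]]=b
cv2.imwrite('pics/crop6.png',c[:,:,::-1])
E
```

```text
16.8 [0.48006066 0.33728754 0.14998705] [0.0227178  0.51850373 1.3594144 ] 0.00011971370640278243
side 212 bar c [-0.0008  0.0062] [0.2536 0.2559 0.2582] ((-1.226128101348877, 5.083515167236328), (92.38505554199219, 14.596814155578613), 89.90676879882812)
  topwall plane 601 [-0.0126  0.0038  0.2138]
top 251 bar c [-0.0033 -0.0013] [0.2524 0.2555 0.2587] ((-3.6209349632263184, 0.5510101318359375), (91.65167236328125, 16.000408172607422), 89.88455963134766)
  topwall plane 1414 [-0.0062  0.0022  0.2128]
```

View pics/crop6.png

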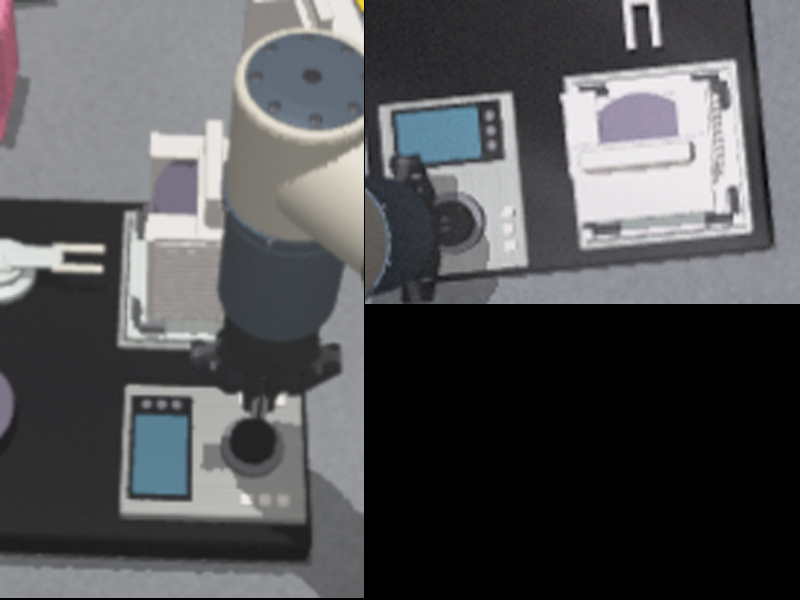

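The cassette stands flat in the nest: bar top at 0.2555 m, yaw error about 0.1°, and the front notch with the wafer faces the transfer arm. The fingertips are above the plunger. I press it now.

Emit:
{"name": "carry_out", "arguments": {"steps": "0 0 1 0; 0 0 2 0; 0 0 3 0; 0 0 3.5 0; 0 0 3.8 0; 0 0 4.1 0; 0 0 4.4 0; 0 0 4.6 0; 0 0 4.6 0; 0 0 4.6 0"}}

```text
t: 17.9
position: [0.4796, 0.337, 0.103]
orientation: [[-0.997, -0.076, 0.0], [-0.076, 0.997, 0.0], [-0.0, 0.0, -1.0]]
ft_force: [0.4, 0.4, 0.4]
opening: 0.0002
```

Emit:
{"name": "carry_out", "arguments": {"steps": "0 0 0.1 0; 0 0 0.2 0; 0 0 0.3 0; 0 0 0.4 0; 0 0 0.4 0"}}

```text
t: 18.4
position: [0.4797, 0.3371, 0.099]
orientation: [[-0.997, -0.076, 0.001], [-0.076, 0.997, 0.0], [-0.001, 0.0, -1.0]]
ft_force: [0.2, 0.3, 4.2]
opening: 0.0
```

Emit:
{"name": "carry_out", "arguments": {"steps": "0 0 0.15 0; 0 0 0.3 0; 0 0 0.45 0; 0 0 0.6 0; 0 0 0.6 0; 0 0 0.6 0"}}

```text
t: 19.0
position: [0.4797, 0.3371, 0.0932]
orientation: [[-0.997, -0.076, 0.001], [-0.076, 0.997, 0.0], [-0.001, 0.0, -1.0]]
ft_force: [-2.1, 0.1, 6.6]
opening: -0.0002
```

Emit:
{"name": "carry_out", "arguments": {"steps": "0 0 0.05 0; 0 0 0.1 0; 0 0 0.15 0; 0 0 0.15 0; 0 0 0.15 0"}}

```text
t: 19.5
position: [0.4797, 0.3371, 0.0921]
orientation: [[-0.997, -0.076, 0.001], [-0.076, 0.997, 0.001], [-0.001, 0.0, -1.0]]
ft_force: [-2.4, -0.7, 8.6]
opening: 0.0
```

Emit:
{"name": "carry_out", "arguments": {"steps": "0 0 0.05 0; 0 0 0.1 0; 0 0 0.15 0; 0 0 0.15 0; 0 0 0.15 0"}}

```text
t: 20.0
position: [0.4798, 0.3371, 0.092]
orientation: [[-0.997, -0.077, 0.002], [-0.077, 0.997, 0.001], [-0.002, 0.001, -1.0]]
ft_force: [-4.6, -1.3, 15.5]
opening: 0.0004
```

The plunger is at a hard stop: position stays at 0.092 while the force rises to 15.5 N. I raise the tool straight up and clear.

Emit:
{"name": "carry_out", "arguments": {"steps": "0 0 -0.3 0; 0 0 -0.7 0; 0 0 -1.2 0; 0 0 -2 0; 0 0 -4 0; 0 0 -7 0; 0 0 -10 0; 0 0 -13 0; 0 0 -16 0; -1 6 -18 0; -2 10 -18 0; -3 14 -18 0; -3 16 -18 0; -3 16 -18 0; -3 16 -18 0; -3 16 -18 0"}}

```text
t: 21.6
position: [0.4974, 0.4979, 0.2701]
orientation: [[-0.997, -0.075, 0.0], [-0.075, 0.997, -0.0], [-0.0, -0.0, -1.0]]
ft_force: [0.0, -1.8, 0.5]
opening: 0.0004
```

```bash
python3 - <<'E'
from h import *
s=monitor.sense();print(s['t'],s['position'],s['ft_force'])
th=np.deg2rad(4.33);A=np.array([[np.cos(th),-np.sin(th)],[np.sin(th),np.cos(th)]])
for n in('side','top'):
    im,d=grab(n,n+'9'); X=cloud(n,d).reshape(-1,3); q=(X[:,:2]-[.5384,.1455])@A
    p=(np.hypot(*(q-[-.045,.195]).T)<.014)&(X[:,2]<.13);p0=cloud(n,np.load(n+'0.npz')['d']).reshape(-1,3)[p]
    print(n,'plunger z now',np.nanmedian(X[p,2]).round(4),'before',np.nanmedian(p0[:,2]).round(4))
    t=(np.abs(q)<.08).all(1)&(X[:,2]>.247)&(X[:,2]<.27);print('  bar',t.sum(),np.median(X[t,2]),cv2.minAreaRect((q[t]*1000).astype(np.float32)))
    m=(X[:,0]>.30)&(X[:,0]<.5)&(abs(X[:,1]+.16)<.1)&(X[:,2]>.172)&(X[:,2]<.2);print('  empty',cv2.minAreaRect((X[m,:2]*1000).astype(np.float32)))
E
```

```text
21.6 [0.4973529  0.49790192 0.2701104 ] [ 0.03577193 -1.82233763  0.48500303]
side plunger z now nan before nan
  bar 0 nan ((0.0, 0.0), (0.0, 0.0), 0.0)
  empty ((444.498291015625, -157.10513305664062), (16.071269989013672, 95.59607696533203), 16.208110809326172)
top plunger z now 0.1019 before 0.1022
  bar 255 0.2555731804540277 ((-3.6175131797790527, -0.15073013305664062), (92.81661987304688, 15.965791702270508), 89.86624908447266)
  empty ((444.2738342285156, -162.10948181152344), (16.64916229248047, 91.67601013183594), 16.21941375732422)
  return np.nanmean(a, axis, out=out, keepdims=keepdims)
  return _methods._mean(a, axis=axis, dtype=dtype,
  ret = ret.dtype.type(ret / rcount)
```

View pics/side9.png

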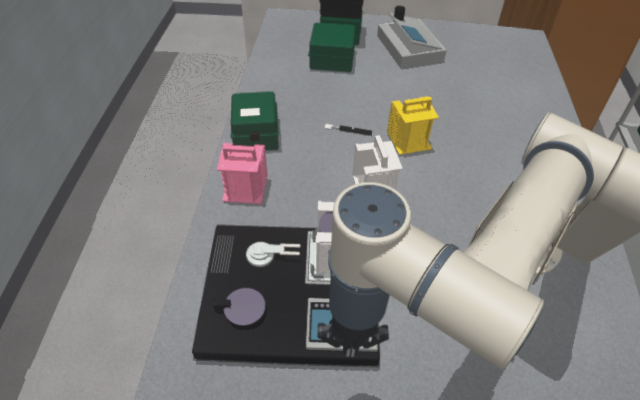

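The side picture shows the arm clear of everything and blocking that camera's view of the plunger. The wand (350,129) and the empty cassette (377,160) have not moved. The top view shows the plunger back up (0.1019 m against 0.1022 m before) and the cassette unmoved. Handing in.

```bash
python3 -c "
from h import *
print(job.close_job(), monitor.sense()['t'])"
```

```text
the job is handed in; nothing more can be done
the job is handed in; nothing more can be done
```

The full cassette (the far white one) is in the loader's nest with its open front facing the transfer arm. I then pressed the start plunger to its stop and let it come back up. The job took about 22 s of the 61 s allowed.

- **Set-down:** I lowered the cassette in steps of 1 mm or less at the end. It touched down at the expected height with only about 2 N of push and showed no sideways contact on the way in.
- **Cassette check:** The handle bar's top is at 0.2556 m, as expected for a flat seat. The yaw error is about 0.1°, and the position is within about 2 mm of centre.
- **Plunger check:** It travelled about 10 mm and stopped hard, with the force rising to 15.5 N. It came back to 0.102 m, the same as before.
- **Other items:** The empty cassette measures the same as at the start, and the wand looks unmoved in the side picture.
- **Disagreements:** The side camera read about 4 mm further towards +y than the top camera, so I relied on the top view. The last side picture was blocked by the arm, so the final cassette and plunger checks come from the top camera alone.

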